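# Hang the desk caddy on the adjustable hook stand

## Robot

A 6-joint arm with a two-finger parallel gripper is mounted at the origin on a cart in front of the work surface, level with it; the furniture and walls round the work are solid. World frame = base frame: x ahead of the robot, y to its left, z up, the work surface at z = 0. Lengths are in m, angles in degrees, forces in N, time in s.
With the tool pointing down it reaches from about 0.3 to 0.75 m from the base axis. Payload 8.5 kg.
Tool frame: the origin (TCP) lies on the centre line of the jaws, within the pads' length; the fingertips stand 25 mm ahead of it and the grasp point (between the pads) lies 6 mm ahead of it; z points along the fingers, y is the line along which they close (so a half turn about z gives the same grasp; the last joint's range is limited). The gripper opens to 85 mm and grips with 20 to 120 N. Pads are 22 mm wide; open, the fingers measure 114 mm over their backs; the gripper's body (76 mm by 85 mm) begins 54 mm behind the grasp point. The pads swing forward as they close: fully open they stand 13 mm farther back than shut.
Start: joints at [-83.726, 21.807, 74.336, -0, 83.858, -12.336], TCP at [0.176, -0.521, 0.256] pointing down, gripper open.
Joint ranges: [-178.18, 178.18], [-50.72, 133.34], [12.68, 142.11], [-81.47, 261.47], [9.98, 163.14], [-165.26, 165.26]. Speed limits (degrees/s): [136.94, 136.94, 180, 180, 180, 180].

## Interface

Orientations are given as a 3x3 rotation matrix whose columns are the frame's x, y, z axes.
In Python, from rig import telemetry, optics, env gives the robot as it stands.
- The arm moves only by the tool send_rows, never from a script. Its argument "deltas" is a list that holds one entry, the list of rows, each a list of 7 numbers: the shift along the tool's x, y, z in m, then the turn, a rotation vector about the tool's x, y, z in rad, then the opening, from -1 (shut) to 1 (fully open), so that 0 is half open. In form: [[[x, y, z, ax, ay, az, grip], ...]]. A call has 1 to 12 rows; each row shifts and turns the commanded pose from where the row before left it, along the tool's axes as they then stand; what a row does not reach is not made up. A row lasts 1/8 s, in which the tool goes at most 62.5 mm and 10.7 degrees, less where a joint would pass 70% of its speed; a pose out of reach is approached as far as the arm can. A call is refused whole if a number of a shift passes 0.0625 or a number of a turn 0.188, either way. A call with a gripper value outside its range is refused whole. The fingers move at their own pace and stop on an object; "squeeze" is the grip in N (left out, the last holds). Time passes only in rows, so rows that do not move let the fingers close. It gives the time, the measured TCP pose, the force, the opening and the grip force at its end, in the units of the state.
- telemetry.observe(): the state, without advancing time (a new reading comes with each control period).
- optics.get_image(name): name is "scene" or "top" or "wrist"; returns a dict with "image" (384x512x3 uint8, red, green, blue), "range_z" (384x512 float32, m along the optical axis (not along the pixel's ray), 0 where there is no reading), "K" (3x3 intrinsics, pixels), "rvec" (rotation vector, rad) and "tvec" (3), from world to camera coordinates, as OpenCV has them; the wrist camera has in their place "hand_eye" (4x4, takes a point from camera to tool coordinates, whose origin is the TCP and whose axes are the flange's). Camera axes: x right, y down, z forward; pixel columns grow to the right and rows downward; lengths in m; the calibration is good to about 2 mm. A picture is of the moment at which its call begins: read the wrist's pose just before it.
- env.close_job(): hands the job in; it is judged then, once.
The state is a dict: "time_s": time; "q": joint angles; "qvel": joint speeds; "joint_efforts": joint torques, N m; "position": TCP position; "tool_rot": TCP orientation; "ft_force": force on the tool from outside, world axes, zero at the start; "wrist_torque": the same for the moment, N m; "grip_width": finger opening in m; "gripper_force": force on a finger pad.
Only numpy, scipy, OpenCV 4.12 (cv2) and the standard library are available. Lean on these libraries where they do the work, as an engineer would, in place of code of your own. Each camera call takes 0.05 s, during which the arm holds its last target. There are 200 camera calls.

## Task

Tidy the desk: hang the small open caddy by the notch in the middle of its handle onto the hook of the telescopic stand, so that the caddy hangs level and clear of the desk with the eraser and the USB stick still in it. The stand's hook can be at any height within its travel, which nobody has measured; lower the caddy gently until the hook carries it rather than dropping or ramming it, and do not disturb the mouse, phone and sticky notes.

Things in the scene. Friction and masses are not known exactly. Their poses are not given: they have to be found in the camera images.
- caddy: Loose open tray of grey painted metal, outside 80 (its x) x 140 (its y) x 55 mm high, rolled rim 5 mm thick (top at 57.5 mm), 0.17 to 0.36 kg. Origin: centre of its underside; z up. A fixed round steel handle, 8 mm thick, arches over it in its y-z plane (x = 0), legs at y = +-73 mm.
- caddy_bar (a point): A place to grip the handle: point on the centre line of its horizontal top bar, 135 mm above the underside, 40 mm from the middle (caddy y = +40 mm; the other side is alike). The bar is straight from 16 to 62 mm either side of the middle. Grip from above, closing along the caddy's x, off the middle so that the hook has room.
- caddy_notch (a point): Middle of the handle's hanging notch: there the bar steps up, open below, with a flat top 18 mm wide; this point is on its centre line, 146 mm above the caddy's underside, at x = y = 0 of the caddy.
- stand: Fixed telescopic stand: round foot 100 mm across, 12 mm high; tube 22 mm across; collar 28 mm across up to 122 mm height, clamp screw at the back; inner rod that carries the hook. Origin: centre of the foot's underside; z up; the hook points along its -x. The rod's extension changes each time and is NOT reported; it is clamped and does not give under pushes below 40 N.
- stand_axis (a point): Point on the stand's axis, at its underside. Straight above it the rod ends in a flat black cap 20 mm across that can be felt from above with shut fingers. The cap's top is anywhere from 195 to 255 mm above this point, and always 20 mm above the centre line of the hook's valley (16 mm above the valley's upper surface).
- stand_under_valley (a point): Point level with the stand's underside, straight below the middle of the hook's valley, 75 mm from the axis along the stand's -x. The arm is 8 mm thick; the valley, its lowest part, where the handle rests, runs from 71 to 79 mm; the arm between rod and valley lies 8 mm higher; the upturned tip ends 97 mm from the axis, its top 26 mm above the valley's centre line.
- eraser: Block eraser 46 x 21 x 12 mm, lying in the caddy; origin at the centre of its underside.
- usb_stick: USB stick 54 x 18 x 8 mm, lying in the caddy; origin at the centre of its underside.
- mouse: Computer mouse 104 x 53 x 38 mm, a bystander on the desk.
- phone: Flat phone 149 x 73 x 8 mm, a bystander on the desk.
- sticky_notes: Pad of sticky notes 78 x 78 x 10 mm, a bystander on the desk.
Mind the look-alikes: they are no part of the job. What is shaped like the stand but turquoise is not meant.

How it is judged (in metres and radians):
At the end, for the whole second after the job is handed in: The caddy hangs still (under 50 mm/s) with its weight on the stand, upright within 0.2 rad, underside 25 to 115 mm above the desk, the notch of the handle over the hook's valley (58 to 92 mm in front of the rod's axis and within 13 mm sideways of the arm), eraser and USB stick still in it (height (world z) of caddy between 0.025 and 0.115 m and angle between caddy's own z axis and vertical below 0.2 rad and contact force between caddy and stand above 1 N and linear speed of caddy below 0.05 m/s and x of caddy_notch in the frame of stand between -0.092 and -0.058 m and y of caddy_notch in the frame of stand between -0.013 and 0.013 m and x of eraser in the frame of caddy between -0.04 and 0.04 m and y of eraser in the frame of caddy between -0.07 and 0.07 m and z of eraser in the frame of caddy between -0.002 and 0.05 m and x of usb_stick in the frame of caddy between -0.04 and 0.04 m and y of usb_stick in the frame of caddy between -0.07 and 0.07 m and z of usb_stick in the frame of caddy between -0.002 and 0.05 m); the robot touches nothing.
It fails at once if the caddy is dropped or flung (moves faster than 0.3 m/s while no finger touches it) (linear speed of caddy above 0.3 m/s and contact force between the fingers and caddy below 0.2 N).
It fails at once if the caddy is rammed against the stand with more than 25 N (contact force between caddy and stand above 25 N).
It fails at once if the mouse, phone or sticky notes are moved by more than 30 mm (distance of any of mouse, phone, sticky_notes from where it was at the start of the episode above 0.03 m).
It also fails if it takes over 54 s, if anything falls off the work surface, if the arm or the gripper's body presses on something with over 40 N, if the wrist force passes 120 N, or if a joint passes its speed limit or range.

## Working session

There is one attempt and no reset: what is moved stays moved. The work goes in short steps, Python scripts to look and compute and a tool call to move; the robot and the scene stay as the last step left them, time stands still between calls to the robot, and variables do not carry over. Pictures are saved under pics/ and viewed, at most 10 in all, crops included, and the job is handed in when it is done.

Besides the shell and the picture viewer there is one more tool, called as name(argument=value, ...) on one line, values as JSON. send_rows: Moves the arm, as the interface text tells. Its arguments: {"type":"object","properties":{"deltas":{"type":"array"},"squeeze":{"type":"number"}},"required":["deltas"]}

```bash
mkdir -p pics; cat > h.py <<'E'
import numpy as np, cv2
from rig import telemetry, optics, env
def grab(n):
    s=telemetry.observe(); d=optics.get_image(n)
    if 'hand_eye' in d:
        T=np.eye(4);T[:3,:3]=np.array(s['tool_rot']);T[:3,3]=s['position'];M=T@np.array(d['hand_eye'])
    else:
        W=np.eye(4);W[:3,:3]=cv2.Rodrigues(np.array(d['rvec'],float))[0];W[:3,3]=np.array(d['tvec']).ravel();M=np.linalg.inv(W)
    d['M']=M
    return d
def cloud(d):
    z=d['range_z'];v,u=np.indices(z.shape);K=np.array(d['K'])
    p=np.stack([(u-K[0,2])/K[0,0]*z,(v-K[1,2])/K[1,1]*z,z],-1)
    P=p@d['M'][:3,:3].T+d['M'][:3,3]; P[z==0]=np.nan
    return P
def save(n,im): cv2.imwrite('pics/'+n,im[...,::-1])
E
python3 - <<'E'
from h import *
s=telemetry.observe(); print({k:np.round(v,3).tolist() for k,v in s.items()})
a=grab('scene');b=grab('top')
for n,d in(('s',a),('t',b)):
    np.savez(f'{n}.npz',P=cloud(d),im=d['image'],M=d['M'],K=d['K']);save(n+'0.png',d['image'])
E
```

```text
{'time_s': 0.0, 'q': [-83.726, 21.841, 74.386, 0.002, 83.859, -12.335], 'qvel': [0.005, 0.009, 0.105, 0.072, 0.116, -0.029], 'joint_efforts': [-0.001, -44.846, -23.128, -0.0, 0.005, -0.0], 'position': [0.175, -0.521, 0.256], 'tool_rot': [[0.948, 0.319, -0.0], [0.319, -0.948, 0.001], [0.0, -0.001, -1.0]], 'ft_force': [-0.306, 0.105, -0.312], 'wrist_torque': [0.02, 0.006, -0.024], 'gripper_force': 0.0, 'grip_width': 0.086}
```

View pics/s0.png

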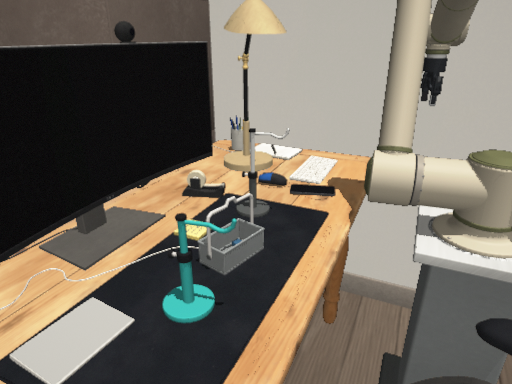

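View pics/t0.png

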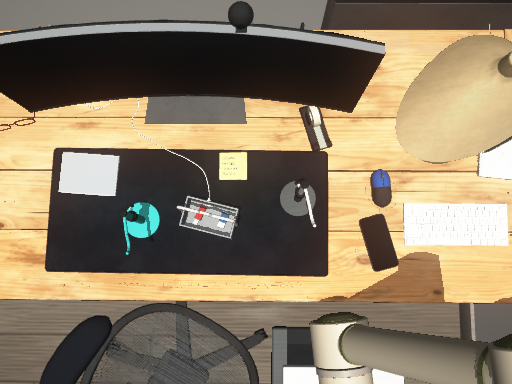

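The scene view shows the caddy at about (232,240), the turquoise decoy stand at (187,265) and the grey stand behind the caddy at (253,170). In the top view the caddy is at (209,216), the turquoise stand at (142,218), and the grey stand at (297,198) with its hook reaching (314,225). The grey stand is the one meant, since the turquoise one is excluded. I'll measure next.

```bash
python3 - <<'E'
from h import *
t=np.load('t.npz');P=t['P'];im=t['im']
print('K',t['K'].round(1).tolist(),'cam',t['M'][:3,3].round(3))
for n,(u,v) in dict(desk=(250,250),capgrey=(300,187),foot=(290,205),tip=(314,225),tealtip=(127,253),caddy=(209,216)).items(): print(n,P[v,u].round(3))
def reg(u0,u1,v0,v1,z0,z1):
    Q=P[v0:v1,u0:u1].reshape(-1,3);return Q[(Q[:,2]>z0)&(Q[:,2]<z1)]
Q=reg(275,325,175,235,.006,.02);print('foot',len(Q),Q.min(0),Q.max(0), cv2.minEnclosingCircle(Q[:,:2].astype(np.float32)))
Q=reg(275,325,175,235,.14,.3);print('hook');print(Q[np.argsort(Q[:,0])][::4].round(3))
Q=reg(170,250,185,245,.1,.2);print('bar');print(Q[np.argsort(Q[:,1])][::4].round(3))
Q=reg(170,250,185,245,.045,.065);print('rim',len(Q),cv2.minAreaRect(Q[:,:2].astype(np.float32)))
big=cv2.resize(im[165:265,110:330],None,fx=3.6,fy=3.6,interpolation=cv2.INTER_CUBIC);save('t1.png',big)
E
```

```text
K [[490.9, 0.0, 255.5], [0.0, 490.9, 198.4], [0.0, 0.0, 1.0]] cam [0.413 0.21  1.349]
desk [0.453 0.247 0.002]
capgrey [0.595 0.125 0.206]
foot [0.576 0.139 0.019]
tip [0.502 0.098 0.254]
tealtip [0.438 0.53  0.198]
caddy [0.545 0.36  0.01 ]
foot 833 [0.49705355 0.04450922 0.00602083] [0.66070422 0.17933211 0.01957789] ((0.5777444839477539, 0.11435486376285553), 0.10367420315742493)
hook
[[0.498 0.098 0.249]
 [0.502 0.098 0.254]
 [0.504 0.098 0.253]
 [0.507 0.097 0.246]
 [0.51  0.099 0.239]
 [0.512 0.099 0.239]
 [0.515 0.098 0.235]
 [0.518 0.102 0.231]
 [0.52  0.102 0.23 ]
 [0.522 0.105 0.231]
 [0.526 0.105 0.235]
 [0.529 0.107 0.233]
 [0.531 0.103 0.234]
 [0.533 0.105 0.238]
 [0.536 0.105 0.235]
 [0.538 0.105 0.236]
 [0.54  0.109 0.235]
 [0.542 0.11  0.236]
 [0.544 0.11  0.238]
 [0.549 0.11  0.241]
 [0.551 0.108 0.241]
 [0.553 0.108 0.243]
 [0.556 0.108 0.24 ]
 [0.558 0.11  0.239]
 [0.56  0.112 0.238]
 [0.562 0.112 0.24 ]
 [0.565 0.11  0.239]
 [0.568 0.114 0.236]
 [0.57  0.116 0.235]
 [0.572 0.109 0.237]
 [0.576 0.114 0.241]
 [0.579 0.112 0.239]
 [0.581 0.119 0.238]
 [0.583 0.116 0.
[... 999 characters left out ...]
0.534 0.347 0.149]
 [0.534 0.35  0.148]
 [0.534 0.352 0.147]
 [0.541 0.354 0.153]
 [0.541 0.359 0.152]
 [0.538 0.362 0.153]
 [0.538 0.364 0.151]
 [0.543 0.367 0.153]
 [0.539 0.37  0.145]
 [0.548 0.375 0.131]
 [0.542 0.376 0.137]
 [0.544 0.381 0.143]
 [0.547 0.383 0.142]
 [0.55  0.386 0.137]
 [0.545 0.389 0.138]
 [0.547 0.391 0.138]
 [0.552 0.394 0.138]
 [0.552 0.398 0.141]
 [0.552 0.402 0.136]
 [0.552 0.404 0.139]
 [0.55  0.406 0.137]
 [0.552 0.411 0.14 ]
 [0.552 0.413 0.14 ]
 [0.554 0.416 0.14 ]
 [0.552 0.419 0.135]
 [0.554 0.424 0.14 ]
 [0.555 0.427 0.135]
 [0.556 0.431 0.127]]
rim 357 ((0.5385727882385254, 0.3559010624885559), (0.15041331946849823, 0.08287407457828522), 75.91517639160156)
```

View pics/t1.png

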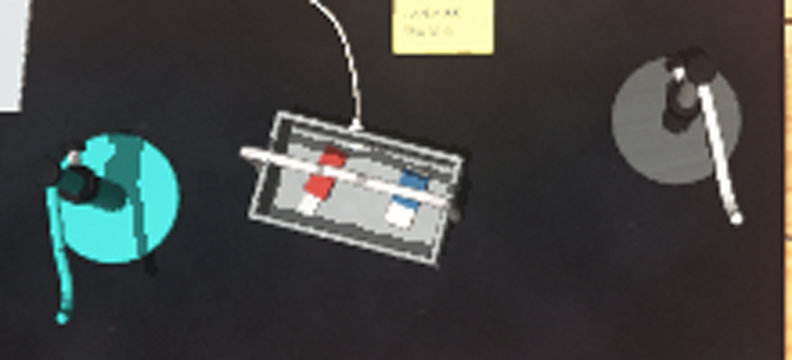

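The crop confirms it: the grey stand has its cap at (697,67) and hook tip at (737,218). The caddy bar runs from (243,152) to (455,207), with the red and blue items inside. Next I'll check for obstacles along the transfer path.

```bash
python3 - <<'E'
from h import *
P=np.concatenate([np.load(n+'.npz')['P'].reshape(-1,3) for n in('t','s')]);P=P[np.isfinite(P).all(1)]
P=P[(P[:,2]<1.0)]
xs=np.arange(0,.85,.1);ys=np.arange(.7,-.71,-.1)
print('y  ',xs.round(2))
for y in ys:
    r=[]
    for x in xs:
        m=(abs(P[:,0]-x)<.05)&(abs(P[:,1]-y)<.05); r.append(P[m,2].max() if m.sum()>3 else -9)
    print(round(y,1),np.round(r,2))
E
```

```text
y   [0.  0.1 0.2 0.3 0.4 0.5 0.6 0.7 0.8]
0.7 [-0.27 -0.07 -0.07  0.01  0.01  0.01  0.02  0.02  0.47]
0.6 [-0.3  -0.28 -0.26  0.01  0.01  0.2   0.13  0.02  0.47]
0.5 [-0.32 -0.31 -0.3   0.01  0.2   0.2   0.13  0.01  0.45]
0.4 [-0.3  -0.3  -0.32  0.01  0.01  0.16  0.14  0.01  0.02]
0.3 [-0.09 -0.3  -0.34  0.    0.01  0.15  0.06  0.02  0.5 ]
0.2 [ 0.    0.   -0.01  0.01  0.01  0.01  0.02  0.01  0.47]
0.1 [0.22 0.19 0.2  0.2  0.01 0.26 0.25 0.04 0.47]
0.0 [0.22 0.21 0.44 0.44 0.01 0.01 0.51 0.51 0.47]
-0.1 [-9.    0.01  0.62  0.66  0.02  0.02  0.55  0.58  0.57]
-0.2 [-9.    0.56  0.56  0.01  0.01  0.02  0.54  0.63  0.59]
-0.3 [-9.    0.56  0.57  0.01  0.01  0.02  0.02  0.03  0.46]
-0.4 [-0.75  0.52  0.54  0.01  0.01  0.02  0.02  0.03  0.03]
-0.5 [-9.    0.46  0.46  0.    0.01  0.01  0.01  0.02  0.03]
-0.6 [0.59 0.59 0.59 0.6  0.6  0.6  0.61 0.61 0.62]
-0.7 [-9 -9 -9 -9 -9 -9 -9 -9 -9]
```

send_rows(deltas=[[[0, 0, -0.02, 0, 0, -0.167, 1], [0, 0, -0.02, 0, 0, -0.167, 1], [0, 0, -0.02, 0, 0, -0.167, 1], [0, 0, -0.01, 0, 0, -0.167, 1], [0, 0, 0, 0, 0, -0.167, 1], [0, 0, 0, 0, 0, -0.167, 1]]])

```text
time_s: 0.85
position: [0.1755, -0.5211, 0.326]
tool_rot: [[0.236, 0.972, -0.0], [0.972, -0.236, 0.001], [0.001, -0.0, -1.0]]
ft_force: [-0.0, -0.6, 0.2]
grip_width: 0.0856
gripper_force: 0.0
```

send_rows(deltas=[[[0.05, 0.007, 0, 0, 0, 0, 1], [0.05, 0.007, 0, 0, 0, 0, 1], [0.05, 0.007, 0, 0, 0, 0, 1], [0.05, 0.007, 0, 0, 0, 0, 1], [0.05, 0.007, 0, 0, 0, 0, 1], [0.05, 0.007, 0, 0, 0, 0, 1], [0.05, 0.007, 0, 0, 0, 0, 1], [0.05, 0.007, 0, 0, 0, 0, 1], [0.05, 0.007, 0, 0, 0, 0, 1], [0.05, 0.007, 0, 0, 0, 0, 1], [0.05, 0.007, 0, 0, 0, 0, 1], [0.05, 0.007, 0, 0, 0, 0, 1]]])

```text
time_s: 2.35
position: [0.4022, 0.0424, 0.3262]
tool_rot: [[0.242, 0.97, -0.0], [0.97, -0.242, -0.0], [-0.0, -0.0, -1.0]]
ft_force: [0.1, -0.2, -0.6]
grip_width: 0.0853
gripper_force: 0.0
```

```bash
python3 - <<'E'
from h import *
P=np.concatenate([np.load(n+'.npz')['P'].reshape(-1,3) for n in('t','s')]);P=P[np.isfinite(P).all(1)]
m=(P[:,2]>.35)&(P[:,2]<.8)&(P[:,0]>.45)&(P[:,0]<.8)&(P[:,1]>-.45)&(P[:,1]<.2)
Q=P[m];print(len(Q),Q.min(0),Q.max(0))
for y in np.arange(-.25,.12,.03):
    q=Q[abs(Q[:,1]-y)<.015]
    if len(q): print(y.round(2),q[:,0].min().round(3),q[:,0].max().round(3),q[:,2].min().round(3),q[:,2].max().round(3))
print(telemetry.observe()['position'])
E
```

```text
12799 [ 0.59766612 -0.27564269  0.42644428] [ 0.79997721 -0.02070128  0.62996941]
-0.25 0.769 0.798 0.434 0.48
-0.22 0.631 0.8 0.473 0.551
-0.19 0.617 0.8 0.492 0.606
-0.16 0.605 0.8 0.487 0.63
-0.13 0.599 0.8 0.483 0.58
-0.1 0.598 0.8 0.483 0.564
-0.07 0.599 0.776 0.482 0.542
-0.04 0.61 0.746 0.481 0.514
-0.01 0.653 0.685 0.485 0.487
[0.40220514 0.04244339 0.32624179]
```

send_rows(deltas=[[[0.047, 0.007, 0, 0, 0, 0, 1], [0.047, 0.007, 0, 0, 0, 0, 1], [0.047, 0.007, 0, 0, 0, 0, 1], [0.047, 0.007, 0, 0, 0, 0, 1], [0.047, 0.007, 0, 0, 0, 0, 1], [0.047, 0.007, 0, 0, 0, 0, 1], [0.047, 0.007, 0, 0, 0, 0, 1], [0.047, 0.007, 0, 0, 0, 0, 1], [0, 0, 0, 0, 0, 0, 1]]])

```text
time_s: 3.48
position: [0.5474, 0.3944, 0.3238]
tool_rot: [[0.239, 0.971, -0.003], [0.971, -0.239, -0.001], [-0.002, -0.002, -1.0]]
ft_force: [-1.1, -0.4, 1.5]
grip_width: 0.0852
gripper_force: 0.0
```

```bash
python3 - <<'E'
from h import *
s=telemetry.observe();print(s['time_s'],s['position'],np.round(s['tool_rot'],3).tolist())
d=grab('wrist');P=cloud(d);save('w1.png',d['image']);np.savez('w.npz',P=P,im=d['image'],M=d['M'],K=d['K'])
m=(P[...,2]>.12)&(P[...,2]<.17)&(abs(P[...,0]-.54)<.08)&(abs(P[...,1]-.36)<.1)
Q=P[m];o=np.argsort(Q[:,1]);Q=Q[o]
for y in np.arange(.28,.45,.01):
    q=Q[abs(Q[:,1]-y)<.005]
    if len(q):print(y.round(3),len(q),np.median(q,0).round(4),q[:,2].max().round(4))
E
```

```text
3.475 [0.54740501 0.39436454 0.32383731] [[0.239, 0.971, -0.003], [0.971, -0.239, -0.001], [-0.002, -0.002, -1.0]]
0.29 24 [0.5239 0.2916 0.1361] 0.1391
0.3 55 [0.5264 0.3005 0.1398] 0.1415
0.31 61 [0.5284 0.3102 0.14  ] 0.1413
0.32 68 [0.5314 0.3204 0.1397] 0.1421
0.33 69 [0.5337 0.3299 0.1398] 0.1419
0.34 55 [0.536  0.3386 0.1398] 0.1463
0.35 60 [0.5389 0.3512 0.151 ] 0.1522
0.36 77 [0.5413 0.3599 0.1507] 0.1521
0.37 106 [0.5437 0.3705 0.148 ] 0.1528
0.38 87 [0.5458 0.3799 0.1402] 0.1431
0.39 79 [0.5487 0.3901 0.1399] 0.1417
0.4 90 [0.5511 0.4001 0.1399] 0.142
0.41 96 [0.5539 0.4101 0.1395] 0.1423
0.42 102 [0.5562 0.4203 0.1387] 0.1413
0.43 89 [0.5583 0.4287 0.1326] 0.138
```

View pics/w1.png

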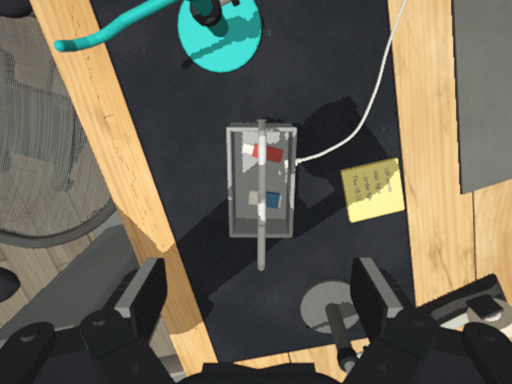

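The wrist view shows the bar running vertically from (261,120) to (261,270), with the notch at about (261,180) and both items in the tray. I'll align, descend and grip at +40 mm.

send_rows(deltas=[[[0.005, 0.002, 0, 0, 0, 0, 1], [0, 0, 0.04, 0, 0, 0, 1], [0, 0, 0.04, 0, 0, 0, 1], [0, 0, 0.04, 0, 0, 0, 1], [0, 0, 0.03, 0, 0, 0, 1], [0, 0, 0.02, 0, 0, 0, 1], [0, 0, 0.012, 0, 0, 0, 1], [0, 0, 0, 0, 0, 0, 1]]])

```text
time_s: 4.53
position: [0.5503, 0.3959, 0.1443]
tool_rot: [[0.242, 0.97, -0.0], [0.97, -0.242, -0.0], [-0.0, -0.0, -1.0]]
ft_force: [-0.3, -0.5, -0.4]
grip_width: 0.0853
gripper_force: 0.0
```

send_rows(deltas=[[[0, 0, 0, 0, 0, 0, -1], [0, 0, 0, 0, 0, 0, -1], [0, 0, 0, 0, 0, 0, -1], [0, 0, 0, 0, 0, 0, -1], [0, 0, 0, 0, 0, 0, -1], [0, 0, 0, 0, 0, 0, -1], [0, 0, 0, 0, 0, 0, -1], [0, 0, 0, 0, 0, 0, -1]]], squeeze=90)

```text
time_s: 5.52
position: [0.5505, 0.3965, 0.1446]
tool_rot: [[0.242, 0.97, 0.001], [0.97, -0.242, 0.0], [0.0, 0.001, -1.0]]
ft_force: [1.8, 0.5, 2.6]
grip_width: 0.0051
gripper_force: 88.0
```

send_rows(deltas=[[[0, 0, -0.005, 0, 0, 0, -1], [0, 0, -0.01, 0, 0, 0, -1], [0, 0, -0.015, 0, 0, 0, -1], [0, 0, -0.02, 0, 0, 0, -1], [0, 0, -0.02, 0, 0, 0, -1], [0, 0, -0.02, 0, 0, 0, -1], [0, 0, -0.02, 0, 0, 0, -1], [0, 0, -0.015, 0, 0, 0, -1], [0, 0, -0.008, 0, 0, 0, -1], [0, 0, 0, 0, 0, 0, -1], [0, 0, 0, 0, 0, 0, -1]]])

```text
time_s: 6.9
position: [0.5501, 0.3963, 0.2765]
tool_rot: [[0.242, 0.97, -0.001], [0.97, -0.242, -0.001], [-0.001, -0.001, -1.0]]
ft_force: [-0.0, 0.2, -2.3]
grip_width: 0.0047
gripper_force: 88.0
```

```bash
cat > m.py <<'E'
from h import *
import sys
s=telemetry.observe();R=np.array(s['tool_rot']);p=np.array(s['position'])
print(s['time_s'],p.round(4),R.round(3).tolist(),s['grip_width'],np.round(s['ft_force'],2),s['gripper_force'])
def caddybar(d):  # straight bar points in front of/behind the fingers, tool coords
    P=cloud(d);L=(P-p)@R
    m=(abs(L[...,1])<.03)&(L[...,2]>-.02)&(L[...,2]<.045)&(L[...,0]<-.012)&(L[...,0]>-.12)
    Q=L[m]
    for x in np.arange(-.12,-.01,.01):
        q=Q[abs(Q[:,0]-x)<.005]
        if len(q)>3:print(x.round(3),len(q),np.median(q,0).round(4))
    return P
d=grab('wrist');P=caddybar(d);save(sys.argv[1],d['image']);np.savez('w.npz',P=P,im=d['image'],M=d['M'],K=d['K'])
E
python3 m.py w2.png
```

```text
6.9 [0.5501 0.3963 0.2765] [[0.242, 0.97, -0.001], [0.97, -0.242, -0.001], [-0.001, -0.001, -1.0]] 0.004726691012796894 [-0.02  0.23 -2.29] 88.00517320632935
-0.04 42 [-0.0359 -0.0003 -0.0051]
-0.03 485 [-0.0282 -0.0003 -0.0045]
-0.02 346 [-0.022  -0.0008  0.0032]
```

View pics/w2.png

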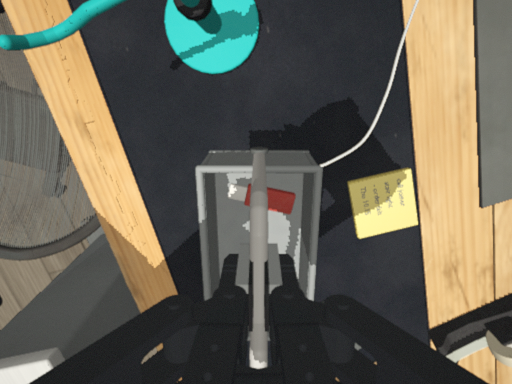

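The caddy is lifted with the eraser visible at (270,200). The bar runs straight from (259,150) to (259,360). I'll check tilt and measure the stand again from the current views.

```bash
python3 - <<'E'
from h import *
s=telemetry.observe();R=np.array(s['tool_rot']);p=np.array(s['position'])
P=np.load('w.npz')['P'];L=(P-p)@R
m=(abs(L[...,1])<.008)&(L[...,2]>-.02)&(L[...,2]<.03)
Q=L[m]
for x in np.arange(-.05,.05,.005):
    q=Q[abs(Q[:,0]-x)<.0025]
    if len(q)>3:print(x.round(3),len(q),np.median(q,0).round(4))
# rim front/back heights
m=(abs(L[...,2]-.086)<.025)&(abs(L[...,1])<.06)
Q=L[m]
for x in np.arange(-.13,.06,.01):
    q=Q[abs(Q[:,0]-x)<.005]
    if len(q)>3:print('rim',x.round(3),len(q),np.percentile(q[:,2],10).round(4))
# stand, top view + scene, arm out of the way
for n in('top','scene'):
    d=grab(n);T=cloud(d)
    c=(T[...,2]>.15)&(T[...,2]<.29)&(abs(T[...,0]-.55)<.08)&(abs(T[...,1]-.11)<.05)
    q=T[c];
    if len(q)<10: continue
    cap=q[(np.hypot(q[:,0]-.598,q[:,1]-.117)<.009)&(q[:,2]>.235)]
    arm=q[(q[:,0]<.58)&(q[:,2]>.215)];l=cv2.fitLine(arm[:,:2].astype(np.float32),cv2.DIST_HUBER,0,.01,.01).ravel()
    tip=arm[arm[:,0]<.512]
    print(n,len(cap),cap.mean(0).round(4),np.median(cap[:,2]).round(4),'line',l.round(4),np.degrees(np.arctan2(l[1],l[0])),'tip',tip[:,:2].mean(0).round(4),tip.max(0),arm.min(0))
    f=T[(T[...,2]>.008)&(T[...,2]<.017)&(np.hypot(T[...,0]-.598,T[...,1]-.117)<.075)]
    if n=='top':print('foot',f.min(0),f.max(0),(f.min(0)+f.max(0))/2)
E
```

```text
-0.035 115 [-0.0346 -0.0008 -0.0054]
-0.03 216 [-0.0294 -0.0004 -0.0054]
-0.025 342 [-0.0253 -0.0004 -0.0008]
-0.02 143 [-0.0209 -0.0008  0.0043]
-0.015 103 [-0.0151 -0.0003  0.0045]
-0.01 184 [-0.0097 -0.0008  0.0024]
-0.005 225 [-0.0049 -0.0008  0.001 ]
-0.0 238 [ 0.     -0.0006  0.0024]
0.005 271 [ 0.0053 -0.0003 -0.0113]
0.01 1391 [ 0.0109  0.0019 -0.002 ]
0.015 199 [ 0.0148 -0.0003  0.0046]
0.02 188 [ 0.0201 -0.0006  0.0045]
0.025 234 [ 0.0251 -0.0008  0.0053]
0.03 255 [ 0.03   -0.0008  0.0084]
0.035 354 [ 0.0352 -0.0003  0.0148]
0.04 73 [ 0.0378 -0.0003  0.0239]
rim -0.11 22 0.0863
rim -0.1 8 0.0882
rim -0.08 5 0.107
rim -0.07 172 0.0865
rim -0.06 276 0.0861
rim -0.05 285 0.0858
rim -0.04 297 0.0859
rim -0.03 309 0.0857
rim -0.02 332 0.0856
rim -0.01 336 0.0855
rim -0.0 356 0.0853
rim 0.01 382 0.0852
rim 0.02 376 0.0852
rim 0.03 1506 0.085
rim 0.04 285 0.0665
top 46 [0.5974 0.1176 0.2471] 0.2471 line [0.9766 0.2151 0.5414 0.1066] 12.422158 tip [0.5046 0.0989] [0.51022781 0.10289439 0.25571536] [0.4975645  0.09557219 0.22658003]
foot [0.5274841  0.04765446 0.00802638] [0.64631449 0.17675542 0.01698745] [0.5868993  0.11220494 0.01250692]
scene 8 [0.5985 0.1199 0.2447] 0.2473 line [0.9766 0.2152 0.5358 0.1099] 12.427507 tip [0.5056 0.1036] [0.51164321 0.10757058 0.25316473] [0.50008541 0.10020633 0.22413797]
```

The caddy is level, with the notch about 38 mm from the TCP along tool -x. Next I'll turn to the stand's bearing and move to a standoff in front of the hook.

send_rows(deltas=[[[0, -0.01, 0, 0, 0, -0.06, -1], [0, -0.02, 0, 0, 0, -0.08, -1], [0, -0.025, 0, 0, 0, -0.09, -1], [0, -0.03, 0, 0, 0, -0.09, -1], [0, -0.03, 0, 0, 0, -0.08, -1], [0, -0.025, 0, 0, 0, -0.06, -1], [0, -0.02, 0, 0, 0, 0, -1], [0, -0.01, 0, 0, 0, 0, -1], [0, 0, 0, 0, 0, 0, -1]]])

```text
time_s: 8.18
position: [0.3821, 0.3929, 0.2775]
tool_rot: [[-0.215, 0.977, 0.0], [0.977, 0.215, 0.0], [0.0, 0.0, -1.0]]
ft_force: [0.7, 1.0, -2.9]
grip_width: 0.0045
gripper_force: 88.1
```

```bash
python3 - <<'E'
from h import *
s=telemetry.observe();R=np.array(s['tool_rot']);p=np.array(s['position'])
print(p,R.round(3).tolist())
ax=np.array([.598,.1195]);th=np.radians(12.4);x=np.array([np.cos(th),np.sin(th)]);y=np.array([-x[1],x[0]])
N=ax-.155*x; T=N+.038*y
g=np.array([*(T-p[:2]),0]);print('target',T,'tool delta',(R.T@g).round(4),'turn',np.degrees(th-np.arctan2(R[1,1],R[0,1])))
E
```

```text
[0.38206824 0.39293185 0.27748876] [[-0.215, 0.977, 0.0], [0.977, 0.215, 0.0], [0.0, 0.0, -1.0]]
target [0.43845585 0.12332957] tool delta [-0.2754 -0.0028 -0.    ] turn 0.012389367502283572
```

send_rows(deltas=[[[-0.01, 0, 0, 0, 0, 0, -1], [-0.02, 0, 0, 0, 0, 0, -1], [-0.03, 0, 0, 0, 0, 0, -1], [-0.035, 0, 0, 0, 0, 0, -1], [-0.035, 0, 0, 0, 0, 0, -1], [-0.035, 0, 0, 0, 0, 0, -1], [-0.035, 0, 0, 0, 0, 0, -1], [-0.03, 0, 0, 0, 0, 0, -1], [-0.025, 0, 0, 0, 0, 0, -1], [-0.015, 0, 0, 0, 0, 0, -1], [-0.005, 0, 0, 0, 0, 0, -1], [0, 0, 0, 0, 0, 0, -1]]])

```text
time_s: 9.68
position: [0.441, 0.1243, 0.2773]
tool_rot: [[-0.214, 0.977, -0.0], [0.977, 0.214, 0.0], [0.0, -0.0, -1.0]]
ft_force: [-0.6, 0.1, -2.4]
grip_width: 0.0049
gripper_force: 88.1
```

```bash
python3 m.py w3.png; python3 - <<'E'
from h import *
d=grab('top');save('t2.png',cv2.resize(d['image'][150:270,200:400],None,fx=3,fy=3));
w=cv2.imread('pics/w3.png');t=cv2.imread('pics/t2.png');t=cv2.resize(t,(400,240));
o=np.zeros((384+240,512,3),np.uint8);o[:384]=w;o[384:,:400]=t;cv2.imwrite('pics/c1.png',cv2.resize(o,(492,600)))
P=np.load('w.npz')['P']
m=(P[...,2]>.21)&(P[...,2]<.27)&(P[...,0]>.48)&(P[...,0]<.62)&(abs(P[...,1]-.11)<.06);print(m.sum())
print(P[m][::max(1,m.sum()//25)].round(3))
E
```

```text
9.675 [0.441  0.1243 0.2773] [[-0.214, 0.977, -0.0], [0.977, 0.214, 0.0], [0.0, -0.0, -1.0]] 0.0049399382743169455 [-0.61  0.1  -2.4 ] 88.10713291168213
-0.04 34 [-0.0358 -0.0007 -0.0052]
-0.03 476 [-0.0283 -0.0002 -0.0047]
-0.02 355 [-0.022  -0.0007  0.0031]
2862
[[0.596 0.126 0.21 ]
 [0.594 0.124 0.216]
 [0.592 0.125 0.221]
 [0.592 0.118 0.216]
 [0.526 0.107 0.225]
 [0.591 0.118 0.222]
 [0.527 0.108 0.23 ]
 [0.592 0.124 0.233]
 [0.528 0.106 0.23 ]
 [0.542 0.112 0.235]
 [0.524 0.104 0.231]
 [0.587 0.121 0.235]
 [0.564 0.117 0.237]
 [0.543 0.11  0.235]
 [0.523 0.102 0.232]
 [0.584 0.12  0.237]
 [0.56  0.115 0.239]
 [0.547 0.111 0.238]
 [0.54  0.108 0.236]
 [0.538 0.106 0.235]
 [0.539 0.105 0.236]
 [0.542 0.107 0.238]
 [0.551 0.109 0.239]
 [0.563 0.111 0.239]
 [0.578 0.114 0.24 ]
 [0.589 0.116 0.242]]
```

View pics/c1.png

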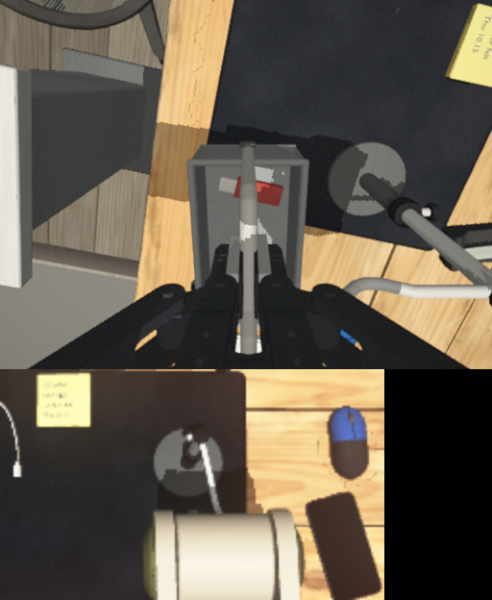

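The wrist view shows the arm and hook at (350–490,290) in front of the gripper, with nothing touching. I'll fit the arm's centre line from this cloud.

```bash
python3 - <<'E'
from h import *
P=np.load('w.npz')['P'].reshape(-1,3);P=P[np.isfinite(P).all(1)]
th=np.radians(12.4);x=np.array([np.cos(th),np.sin(th)]);y=np.array([-x[1],x[0]]);ax=np.array([.598,.1195])
d=P[:,:2]-ax;S=np.c_[d@x,d@y,P[:,2]]
S=S[(abs(S[:,1])<.03)&(S[:,2]>.215)&(S[:,2]<.27)&(S[:,0]<.02)&(S[:,0]>-.11)]
for a in np.arange(-.105,.015,.006):
    q=S[abs(S[:,0]-a)<.003]
    if len(q)>5:
        zt=np.percentile(q[:,2],97);c=q[q[:,2]>zt-.0015]
        print(a.round(3),len(q),'y',np.percentile(q[:,1],[2,98]).round(4),'ztop',zt.round(4),'ycrest',np.median(c[:,1]).round(4))
E
```

```text
-0.093 79 y [0.0014 0.0046] ztop 0.2412 ycrest 0.0036
-0.087 125 y [-0.0007  0.0043] ztop 0.2392 ycrest 0.0015
-0.081 124 y [-0.0019  0.0045] ztop 0.2336 ycrest 0.0007
-0.075 130 y [-0.002   0.0044] ztop 0.232 ycrest 0.0007
-0.069 155 y [-0.0021  0.0045] ztop 0.2335 ycrest 0.0006
-0.063 167 y [-0.0024  0.0043] ztop 0.2359 ycrest 0.0006
-0.057 182 y [-0.0028  0.0045] ztop 0.2386 ycrest 0.0011
-0.051 160 y [-0.0024  0.0043] ztop 0.24 ycrest 0.0007
-0.045 156 y [-0.0023  0.0044] ztop 0.2401 ycrest 0.0008
-0.039 156 y [-0.0023  0.0046] ztop 0.2399 ycrest 0.0009
-0.033 155 y [-0.0025  0.0044] ztop 0.24 ycrest 0.001
-0.027 156 y [-0.0028  0.0046] ztop 0.2399 ycrest 0.0011
-0.021 155 y [-0.0025  0.0046] ztop 0.2401 ycrest 0.0009
-0.015 159 y [-0.0027  0.0045] ztop 0.2399 ycrest 0.001
-0.009 332 y [-0.0034  0.0049] ztop 0.2422 ycrest -0.0013
-0.003 286 y [-0.0037  0.0075] ztop 0.2333 ycrest 0.0052
0.003 40 y [0.0059 0.0075] ztop 0.2258 ycrest 0.0071
```

send_rows(deltas=[[[0, 0.005, 0, 0, 0, 0, -1], [0, 0.01, 0, 0, 0, 0, -1], [0, 0.014, 0, 0, 0, 0, -1], [0, 0.015, 0, 0, 0, 0, -1], [0, 0.014, 0, 0, 0, 0, -1], [0, 0.01, 0, 0, 0, 0, -1], [0, 0.006, 0, 0, 0, 0, -1], [0, 0.003, 0, 0, 0, 0, -1], [0, 0, 0, 0, 0, 0, -1], [0, 0, 0, 0, 0, 0, -1]]])

```text
time_s: 11.02
position: [0.5161, 0.1408, 0.2774]
tool_rot: [[-0.214, 0.977, -0.0], [0.977, 0.214, -0.0], [-0.0, -0.0, -1.0]]
ft_force: [-0.0, -0.2, -1.7]
grip_width: 0.0048
gripper_force: 88.1
```

```bash
python3 m.py w4.png; python3 - <<'E'
from h import *
s=telemetry.observe();R=np.array(s['tool_rot']);p=np.array(s['position'])
P=np.load('w.npz')['P'].reshape(-1,3);P=P[np.isfinite(P).all(1)]
th=np.radians(12.4);x=np.array([np.cos(th),np.sin(th)]);y=np.array([-x[1],x[0]]);ax=np.array([.598,.1195])
n=p+R@np.array([-.038,-.0005,-.0024]);e=n[:2]-ax;print('notch in stand',e@x,e@y,n[2])
d=P[:,:2]-ax;S=np.c_[d@x,d@y,P[:,2]]
S=S[(abs(S[:,1])<.012)&(S[:,2]>.215)&(S[:,2]<.258)&(S[:,0]<.02)&(S[:,0]>-.11)]
for a in np.arange(-.105,.0,.01):
    q=S[abs(S[:,0]-a)<.005]
    if len(q)>5: print(a.round(3),len(q),np.percentile(q[:,1],[2,98]).round(4),np.percentile(q[:,2],97).round(4))
E
```

```text
11.025 [0.5161 0.1408 0.2774] [[-0.214, 0.977, -0.0], [0.977, 0.214, -0.0], [-0.0, -0.0, -1.0]] 0.004779313900809022 [-0.01 -0.23 -1.71] 88.07976722717285
-0.04 36 [-0.0357 -0.0009 -0.0051]
-0.03 490 [-0.0281 -0.0002 -0.0046]
-0.02 350 [-0.022  -0.0007  0.003 ]
notch in stand -0.07596004498127626 0.0003614990623054054 0.27985334091325886
-0.045 72 [0.0031 0.0045] 0.2384
-0.035 41 [0.0027 0.0047] 0.2383
-0.025 12 [0.0033 0.0045] 0.2364
-0.015 170 [-0.0007  0.0047] 0.2399
-0.005 915 [-0.0021  0.0099] 0.2479
```

View pics/w4.png

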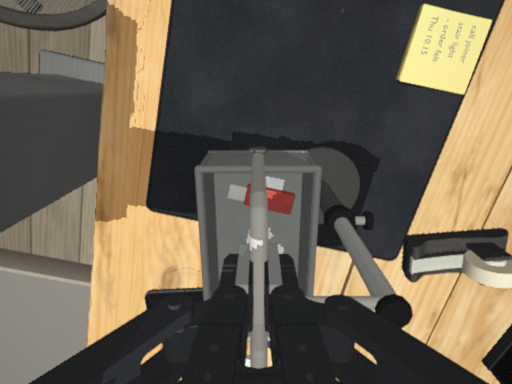

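The view shows the caddy in front of the rod (cap at (393,310)) with the arm at (345,300) running in under the handle, and no contact. Descending.

send_rows(deltas=[[[0, 0, 0.004, 0, 0, 0, -1], [0, 0, 0.006, 0, 0, 0, -1], [0, 0, 0.006, 0, 0, 0, -1], [0, 0, 0.006, 0, 0, 0, -1], [0, 0, 0.006, 0, 0, 0, -1], [0, 0, 0.004, 0, 0, 0, -1], [0, 0, 0.003, 0, 0, 0, -1], [0, 0, 0.002, 0, 0, 0, -1], [0, 0, 0, 0, 0, 0, -1], [0, 0, 0, 0, 0, 0, -1]]])

```text
time_s: 12.32
position: [0.5164, 0.1408, 0.2405]
tool_rot: [[-0.214, 0.977, 0.0], [0.977, 0.214, 0.0], [-0.0, 0.0, -1.0]]
ft_force: [-1.1, -0.5, -2.8]
grip_width: 0.0051
gripper_force: 88.1
```

send_rows(deltas=[[[0, 0, 0.001, 0, 0, 0, -1], [0, 0, 0.001, 0, 0, 0, -1], [0, 0, 0.001, 0, 0, 0, -1], [0, 0, 0, 0, 0, 0, -1], [0, 0, 0, 0, 0, 0, -1]]])

```text
time_s: 12.95
position: [0.5163, 0.1408, 0.2373]
tool_rot: [[-0.214, 0.977, 0.0], [0.977, 0.214, 0.0], [0.0, 0.0, -1.0]]
ft_force: [0.5, 0.8, -2.7]
grip_width: 0.0051
gripper_force: 88.1
```

send_rows(deltas=[[[0, 0, 0.001, 0, 0, 0, -1], [0, 0, 0, 0, 0, 0, -1], [0, 0, 0.001, 0, 0, 0, -1], [0, 0, 0, 0, 0, 0, -1], [0, 0, 0, 0, 0, 0, -1]]])

```text
time_s: 13.58
position: [0.5163, 0.1408, 0.2353]
tool_rot: [[-0.214, 0.977, 0.0], [0.977, 0.214, 0.0], [0.0, 0.0, -1.0]]
ft_force: [0.5, 0.6, -1.2]
grip_width: 0.005
gripper_force: 88.1
```

send_rows(deltas=[[[0, 0, 0.001, 0, 0, 0, -1], [0, 0, 0, 0, 0, 0, -1], [0, 0, 0, 0, 0, 0, -1]]])

```text
time_s: 13.95
position: [0.5163, 0.1408, 0.2343]
tool_rot: [[-0.214, 0.977, -0.0], [0.977, 0.214, 0.0], [0.0, -0.0, -1.0]]
ft_force: [-0.1, 0.8, -2.2]
grip_width: 0.0046
gripper_force: 88.1
```

send_rows(deltas=[[[0, 0, 0.001, 0, 0, 0, -1], [0, 0, 0, 0, 0, 0, -1], [0, 0, 0, 0, 0, 0, -1]]])

```text
time_s: 14.32
position: [0.5163, 0.1408, 0.2333]
tool_rot: [[-0.214, 0.977, 0.0], [0.977, 0.214, 0.0], [0.0, 0.0, -1.0]]
ft_force: [-0.1, -0.4, -2.7]
grip_width: 0.0048
gripper_force: 88.1
```

send_rows(deltas=[[[0, 0, 0.0005, 0, 0, 0, -1], [0, 0, 0, 0, 0, 0, -1], [0, 0, 0, 0, 0, 0, -1]]])

```text
time_s: 14.7
position: [0.5163, 0.1408, 0.2328]
tool_rot: [[-0.214, 0.977, 0.0], [0.977, 0.214, -0.0], [-0.0, 0.0, -1.0]]
ft_force: [-0.2, -0.8, -1.9]
grip_width: 0.005
gripper_force: 88.1
```

send_rows(deltas=[[[0, 0, 0.0005, 0, 0, 0, -1], [0, 0, 0, 0, 0, 0, -1], [0, 0, 0.0005, 0, 0, 0, -1], [0, 0, 0, 0, 0, 0, -1], [0, 0, 0, 0, 0, 0, -1]]])

```text
time_s: 15.32
position: [0.5164, 0.1408, 0.232]
tool_rot: [[-0.214, 0.977, 0.0], [0.977, 0.214, -0.0], [-0.0, 0.0, -1.0]]
ft_force: [-0.4, -0.6, 0.5]
grip_width: 0.0049
gripper_force: 88.2
```

send_rows(deltas=[[[0, 0, 0.0005, 0, 0, 0, -1], [0, 0, 0, 0, 0, 0, -1], [0, 0, 0, 0, 0, 0, -1]]])

```text
time_s: 15.7
position: [0.5164, 0.1408, 0.2315]
tool_rot: [[-0.214, 0.977, 0.0], [0.977, 0.214, -0.0], [-0.0, 0.0, -1.0]]
ft_force: [-1.0, -1.6, 2.8]
grip_width: 0.0048
gripper_force: 88.4
```

send_rows(deltas=[[[0, 0, 0.0005, 0, 0, 0, -1], [0, 0, 0, 0, 0, 0, -1], [0, 0, 0, 0, 0, 0, -1]]])

```text
time_s: 16.08
position: [0.5164, 0.1407, 0.231]
tool_rot: [[-0.214, 0.977, 0.001], [0.977, 0.214, -0.0], [-0.0, 0.001, -1.0]]
ft_force: [-0.7, -2.6, 5.3]
grip_width: 0.0049
gripper_force: 88.7
```

Contact: the hook now carries the weight. I'll ease off slightly, slacken the grip and open gradually.

send_rows(deltas=[[[0, 0, -0.0005, 0, 0, 0, -1], [0, 0, -0.0003, 0, 0, 0, -1], [0, 0, 0, 0, 0, 0, -1], [0, 0, 0, 0, 0, 0, -1]]], squeeze=20)

```text
time_s: 16.58
position: [0.5163, 0.1408, 0.2316]
tool_rot: [[-0.214, 0.977, -0.0], [0.977, 0.214, -0.0], [-0.0, -0.0, -1.0]]
ft_force: [1.1, -1.1, 2.8]
grip_width: 0.005
gripper_force: 88.6
```

send_rows(deltas=[[[0, 0, 0, 0, 0, 0, -0.85], [0, 0, 0, 0, 0, 0, -0.8], [0, 0, 0, 0, 0, 0, -0.75], [0, 0, 0, 0, 0, 0, -0.7], [0, 0, 0, 0, 0, 0, -0.6], [0, 0, 0, 0, 0, 0, -0.5], [0, 0, 0, 0, 0, 0, -0.5], [0, 0, 0, 0, 0, 0, -0.5]]])

```text
time_s: 17.58
position: [0.5163, 0.1408, 0.2316]
tool_rot: [[-0.214, 0.977, -0.0], [0.977, 0.214, -0.0], [-0.0, -0.0, -1.0]]
ft_force: [1.2, -0.1, -0.1]
grip_width: 0.021
gripper_force: 0.0
```

```bash
python3 m.py w5.png
```

```text
17.575 [0.5163 0.1408 0.2316] [[-0.214, 0.977, -0.0], [0.977, 0.214, -0.0], [-0.0, -0.0, -1.0]] 0.02099184437885985 [ 1.18 -0.05 -0.08] 0.0
-0.04 390 [-0.036   0.004  -0.0005]
-0.03 793 [-0.0335 -0.0007 -0.0028]
-0.02 484 [-0.0218 -0.0007  0.0029]
```

View pics/w5.png

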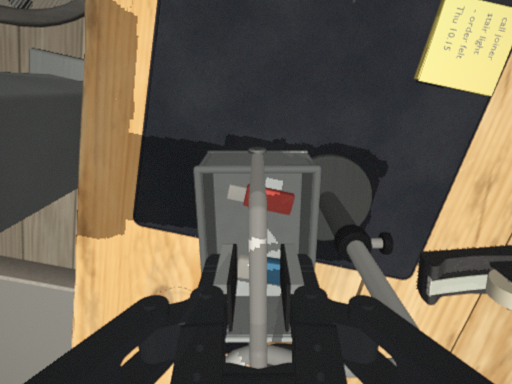

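The fingers are open and clear of the bar at (258,250). The caddy hangs level with the eraser (270,200) and USB stick (275,270) inside. I'll withdraw straight up.

send_rows(deltas=[[[0, 0, -0.003, 0, 0, 0, -0.5], [0, 0, -0.006, 0, 0, 0, -0.5], [0, 0, -0.01, 0, 0, 0, -0.5], [0, 0, -0.02, 0, 0, 0, -0.5], [0, 0, -0.03, 0, 0, 0, -0.5], [0, 0, -0.03, 0, 0, 0, -0.5], [0, 0, -0.02, 0, 0, 0, -0.5], [0, 0, 0, 0, 0, 0, -0.5], [0, 0, 0, 0, 0, 0, -0.5], [0, 0, 0, 0, 0, 0, -0.5], [0, 0, 0, 0, 0, 0, -0.5], [0, 0, 0, 0, 0, 0, -0.5]]])

```text
time_s: 19.12
position: [0.5163, 0.1408, 0.3504]
tool_rot: [[-0.214, 0.977, -0.0], [0.977, 0.214, 0.0], [0.0, -0.0, -1.0]]
ft_force: [-0.1, 0.1, 0.2]
grip_width: 0.0214
gripper_force: 0.0
```

```bash
python3 - <<'E'
from h import *
s=telemetry.observe();print(s['time_s'],s['position'],np.round(s['ft_force'],2))
d=grab('scene');w=grab('wrist');P=cloud(w)
o=np.hstack([d['image'],w['image']]);save('c2.png',cv2.resize(o,(800,300)))
th=np.radians(12.4);x=np.array([np.cos(th),np.sin(th)]);y=np.array([-x[1],x[0]]);ax=np.array([.598,.1195])
e=P[...,:2]-ax;S=np.dstack([e@x,e@y,P[...,2]]).reshape(-1,3)
S=S[(abs(S[:,1])<.1)&(S[:,2]>.205)&(S[:,2]<.25)&(abs(S[:,0]+.076)<.012)]
for a in np.arange(-.08,.081,.008):
    q=S[abs(S[:,1]-a)<.004]
    if len(q)>5: print(a.round(3),len(q),np.median(q[:,0]).round(4),np.percentile(q[:,2],90).round(4))
E
```

```text
19.125 [0.51630298 0.14079556 0.35037333] [-0.1   0.1   0.16]
-0.072 17 -0.0761 0.2234
-0.064 46 -0.0761 0.2271
-0.056 70 -0.0761 0.2276
-0.048 65 -0.0761 0.2276
-0.04 72 -0.0761 0.2279
-0.032 69 -0.0761 0.2279
-0.024 73 -0.0761 0.2281
-0.016 21 -0.0761 0.23
-0.008 78 -0.076 0.2393
-0.0 272 -0.076 0.2387
0.008 123 -0.0752 0.2393
0.016 133 -0.076 0.2347
0.024 92 -0.0752 0.2288
0.032 93 -0.0752 0.229
0.04 96 -0.076 0.229
0.048 100 -0.0752 0.2293
0.056 101 -0.076 0.2292
0.064 122 -0.076 0.2288
0.072 134 -0.076 0.2247
0.08 18 -0.076 0.2138
```

View pics/c2.png

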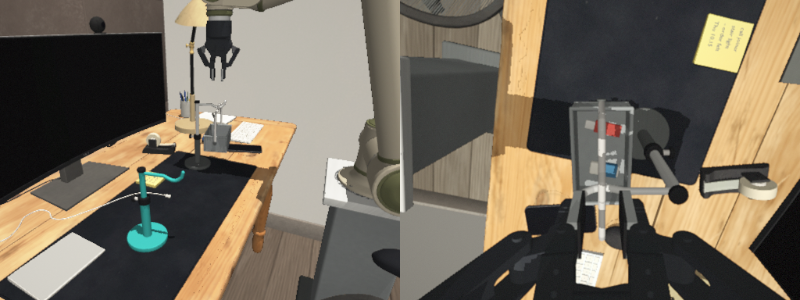

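The caddy hangs on the grey hook (scene view (215,135), wrist view (603,160)). It is level, the notch is at -76 mm and centred, both items are inside, and the robot is clear. I'm handing in.

```bash
python3 -c "
from rig import env
print(env.close_job())"
```

```text
the job is handed in; nothing more can be done
None
```

The caddy hangs level on the grey stand's hook with the eraser and USB stick in it, the arm is clear, and I handed the job in at about 19 s; no verdict came back.

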